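# Release and open the windowed sample chamber

### The job

Get the sample chamber with the round window in its lid ready for loading: press down the release tab at its front with a fingertip so that the sprung lid pops up, then push that lid all the way back until it stays fully open by itself, and move clear. Only touch and push: grasp and lift nothing, and do not shove the chamber along the table. Leave the other chamber, with the ribbed lid, shut, and leave everything else where it stands.

Things in the scene. Friction and masses are not known exactly. Their poses are not given: they have to be found in the camera images.
- window_chamber: sample chamber: loose grey box, 1.8 kg, on rubber feet; aluminium lid with a round dark window in a raised steel rim, 58 mm across. Origin on the table under the box; x from front (tab, faces the robot) to hinge side, y to its left, z up. Hollow box x -55 to 50, y -55 to 55, 55 mm high; a step 26 mm high under the tab reaches to x = -107. Slides if pushed with about 10 N
- window_chamber_lid (a joint): lid angle (rad): 0 latched shut, about 0.8 once its spring pin has lifted it, 1.9 fully open at its stop. Flat plate, 120 g, 100 mm from hinge to free front edge, 106 wide, 7 thick, turns easily. Short of upright (1.57) it falls back to 0.8; past upright it falls on to its stop and stays
- window_chamber_tab (a joint): release tab angle (rad): 0 at rest, 0.32 right down; the latch lets go at about 0.15; a spring returns it. Pressed straight down at the pad: 2 N to start, about 4 N at the bottom, 10 mm down
- window_chamber_tab_pad (a point): middle of the top of the tab's ribbed steel press pad, 40 mm wide; at rest 93 mm in front of the box's origin, 49 mm above the table; the pad reaches 13 mm farther to the front; an upright hook (top 65 mm above the table) stands 25 to 35 mm behind this point
- window_chamber_lid_hinge (a point): middle of the lid's hinge line, at the lid's underside: 47 mm behind the box's origin, 56 mm above the table; runs along the box's y
- window_chamber_lid_edge (a point): middle of the lid's free edge at its underside, 100 mm from the hinge, on the tab side
- ribbed_chamber: sample chamber: loose grey box, 1.8 kg, on rubber feet; aluminium lid with three straight raised ribs, no window. Origin on the table under the box; x from front (tab, faces the robot) to hinge side, y to its left, z up. Hollow box x -55 to 50, y -55 to 55, 55 mm high; a step 26 mm high under the tab reaches to x = -107. Slides if pushed with about 10 N
- ribbed_chamber_lid (a joint): lid angle (rad): 0 latched shut, about 0.8 once its spring pin has lifted it, 1.9 fully open at its stop. Flat plate, 120 g, 100 mm from hinge to free front edge, 106 wide, 7 thick, turns easily. Short of upright (1.57) it falls back to 0.8; past upright it falls on to its stop and stays
- ribbed_chamber_tab (a joint): release tab angle (rad): 0 at rest, 0.32 right down; the latch lets go at about 0.15; a spring returns it. Pressed straight down at the pad: 2 N to start, about 4 N at the bottom, 10 mm down
- ribbed_chamber_tab_pad (a point): middle of the top of the tab's ribbed steel press pad, 40 mm wide; at rest 93 mm in front of the box's origin, 49 mm above the table; the pad reaches 13 mm farther to the front; an upright hook (top 65 mm above the table) stands 25 to 35 mm behind this point
- ribbed_chamber_lid_hinge (a point): middle of the lid's hinge line, at the lid's underside: 47 mm behind the box's origin, 56 mm above the table; runs along the box's y
- ribbed_chamber_lid_edge (a point): middle of the lid's free edge at its underside, 100 mm from the hinge, on the tab side
- soil_ring: bystander: steel cutting ring full of dark soil, 69 mm across, 20 mm high; origin at the centre of its underside
- tin: bystander: round white moisture tin with lid, 56 mm across, 36 mm high; origin at the centre of its underside
- brass_weight: bystander: brass weight with a knob, 31 mm across, 41 mm high; origin at the centre of its underside

How it is judged:
On the way, in this order (a step that is already met when the one before it is completed fails the run):
1. the tab of the windowed chamber is pressed and its lid springs up (value of joint window_chamber_tab above 0.08 rad and value of joint window_chamber_lid between 0.1 and 1.2 rad).
2. the tab is let go and the lid is pushed up beyond what its spring does (value of joint window_chamber_tab below 0.05 rad and value of joint window_chamber_lid above 1.25 rad).
At the end, for the whole second after the job is handed in: The lid of the windowed chamber rests fully open (over 1.75 rad) with its tab back up (under 0.05 rad); the ribbed lid is shut (under 0.05 rad); both chambers stand level on the table, at rest, within 30 mm of where they started, and so do the ring, tin and weight (value of joint window_chamber_lid above 1.75 rad and value of joint each of window_chamber_tab, ribbed_chamber_lid below 0.05 rad and velocity of joint window_chamber_lid below 0.1 rad/s and linear speed of window_chamber below 0.02 m/s and distance of each of window_chamber, ribbed_chamber, soil_ring, tin, brass_weight from where it was at the start of the episode below 0.03 m and height (world z) of each of window_chamber, ribbed_chamber below 0.012 m and angle between each of window_chamber, ribbed_chamber's own z axis and vertical below 0.15 rad); the robot touches nothing.
It fails at once if the ribbed chamber is unlatched or its tab is pressed (value of joint ribbed_chamber_lid above 0.1 rad or value of joint ribbed_chamber_tab above 0.12 rad).
It fails at once if a chamber is lifted or tipped (not (height (world z) of window_chamber below 0.012 m) or not (angle between window_chamber's own z axis and vertical below 0.15 rad) or not (height (world z) of ribbed_chamber below 0.012 m) or not (angle between ribbed_chamber's own z axis and vertical below 0.15 rad)).
It fails at once if a chamber is shoved more than 30 mm (not (distance of window_chamber from where it was at the start of the episode below 0.03 m) or not (distance of ribbed_chamber from where it was at the start of the episode below 0.03 m)).
It fails at once if the ring, tin or weight is lifted or moved more than 30 mm (not (distance of soil_ring from where it was at the start of the episode below 0.03 m) or height (world z) of any of soil_ring, tin, brass_weight above 0.012 m or not (distance of tin from where it was at the start of the episode below 0.03 m) or not (distance of brass_weight from where it was at the start of the episode below 0.03 m)).
It also fails if it takes over 40 s, if anything falls off the work surface, if the arm or the gripper's body presses on something with over 40 N, if the wrist force passes 120 N, or if a joint passes its speed limit or range.

### The arm

A 6-joint arm with a two-finger parallel gripper is mounted at the origin on a cart in front of the work surface, level with it; the furniture and walls round the work are solid. World frame = base frame: x ahead of the robot, y to its left, z up, the work surface at z = 0. Lengths are in m, angles in rad, forces in N, time in s.
With the tool pointing down it reaches from about 0.35 to 0.775 m from the base axis. Payload 7.3 kg.
Tool frame: the origin (TCP) lies at the centre of the arm's flange, where the gripper is bolted on; the fingertips stand 178 mm ahead of it and the grasp point (between the pads) lies 159 mm ahead of it; z points along the fingers, y is the line along which they close (so a half turn about z gives the same grasp; the last joint's range is limited). The gripper opens to 92 mm and grips with 3 to 60 N. Pads are 19 mm wide; open, the fingers measure 130 mm over their backs; the gripper's body (75 mm by 190 mm) begins 47 mm behind the grasp point.
Start: joints at [1.154, 0.342, 1.524, -0, 1.275, -0.146], TCP at [0.14, 0.506, 0.405] pointing down, gripper open.
Joint ranges: [-2.53, 2.53], [-0.77, 2.02], [0.04, 2.7], [-1, 4.14], [0.28, 2.66], [-3.11, 3.11]. Speed limits (rad/s): [2.57, 2.57, 3.14, 3.14, 3.14, 3.14].

### API

Orientations are given as [roll, pitch, yaw] about the fixed x, y, z axes, in that order (R = Rz(yaw) Ry(pitch) Rx(roll)).
In Python, from cell import robot, camrig, job gives the robot as it stands (robot), with the cameras (camrig) and the job (job).
- The arm moves only by the tool creep_tool, called after "Request:" as name([rows], argument=value, ...), one row to a line, values as JSON. Schema: {"type":"object","properties":{"deltas":{"type":"array","items":{"type":"array","items":{"type":"number"},"minItems":6,"maxItems":6},"minItems":1,"maxItems":8},"jaw":{"type":"number"},"force":{"type":"number"},"only":{"type":"string"},"quiet":{"type":"boolean"},"lines":{"type":"string"}},"required":["deltas"],"additionalProperties":false}. deltas is a list of rows, 1 to 8 of them, each of 6 numbers: dx, dy, dz in cm, then a rotation vector rx, ry, rz in units of 0.05 rad; each row shifts and turns the commanded pose from where the row before left it, along the tool's axes as they then stand; what a row does not reach is not made up. A row lasts 1/12 s, in which the tool goes at most 0.0417 m and 0.125 rad, less where a joint would pass 70% of its speed; a pose out of reach is approached as far as the arm can. jaw is the finger opening in m, set as the call begins (left out keeps the last). The fingers move at their own pace and stop on an object; force is the grip in N (left out, the last holds). Time passes only in rows, so rows that do not move let the fingers close. The tool returns the time, the measured TCP pose, the force, the opening and the grip force at its end. only (a regular expression) keeps the lines of the reply that match it, lines (a string "A,B") keeps lines A to B, and quiet returns only ok. Input that does not fit is refused with a message, and nothing moves.
- robot.observe(): the state, without advancing time (a new reading comes with each control period).
- camrig.read_camera(name): name is "scene" or "top"; returns a dict with "image" (480x640x3 uint8, red, green, blue), "fx", "fy", "cx", "cy" (pixels), "k1" (the pictures are not rectified: a ray, as slopes to the right and down, at radius r is drawn at 1 + k1 r^2 times it, then the intrinsics apply), "pose" (4x4, takes a point from camera to world coordinates). Camera axes: x right, y down, z forward; pixel columns grow to the right and rows downward; lengths in m; the calibration is good to about 2 mm. A picture is of the moment at which its call begins. There is no depth.
- job.hand_in(): hands the job in; it is judged then, once.
The state is a dict: "time": time; "qpos": joint angles; "qvel": joint speeds; "joint_efforts": joint torques, N m; "tool_pos": TCP position; "tool_rot": TCP orientation; "contact_force": force on the tool from outside, world axes, zero at the start; "torque": the same for the moment, N m; "opening": finger opening in m; "grip_force": force on a finger pad.
Only numpy, scipy, OpenCV 4.12 (cv2) and the standard library are available. Lean on these libraries where they do the work, as an engineer would, in place of code of your own. Each camera call takes 0.05 s, during which the arm holds its last target. There are 200 camera calls.

## Working session

There is one attempt and no reset: what is moved stays moved. The work goes in short steps, Python scripts to look and compute and a tool call to move; the robot and the scene stay as the last step left them, time stands still between calls to the robot, and variables do not carry over. Pictures are saved under pics/ and viewed, at most 10 in all, crops included, and the job is handed in when it is done.

```bash
ls; mkdir -p pics; python3 - <<'E'
from cell import robot, camrig, job
import cv2,numpy as np
for n in("top","scene"):
    c=camrig.read_camera(n); cv2.imwrite(f"pics/{n}0.png",c["image"][:,:,::-1])
    print(n,c["fx"],c["fy"],c["cx"],c["cy"],c["k1"],np.round(c["pose"],3).tolist())
o=robot.observe();print(o["tool_pos"],o["tool_rot"],o["opening"],o["time"])
E
```

```text
cell.py
pics
top 519.6765199028013 519.6765199028013 318.52612028787405 235.68070481737752 0.04708441011812604 [[-0.019, -0.976, 0.216, 0.249], [-1.0, 0.018, -0.01, 0.054], [0.006, -0.216, -0.976, 1.382], [0.0, 0.0, 0.0, 1.0]]
scene 463.34557284679664 463.34557284679664 326.1949811772649 234.47340414982676 0.015137635794419423 [[-0.645, 0.644, -0.411, 0.971], [0.764, 0.536, -0.359, 0.426], [-0.011, -0.546, -0.838, 0.985], [0.0, 0.0, 0.0, 1.0]]
[0.1403647  0.50576842 0.40411279] [-3.14020813e+00 -1.63557829e-04  2.87081521e+00] 0.09192992406531014 0.1
```

View pics/top0.png

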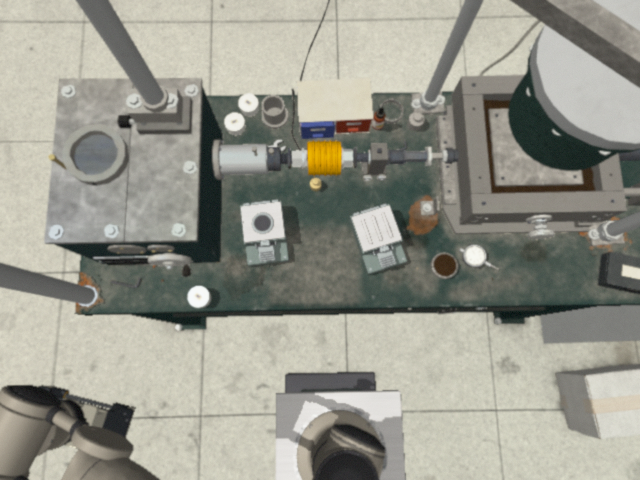

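View pics/scene0.png

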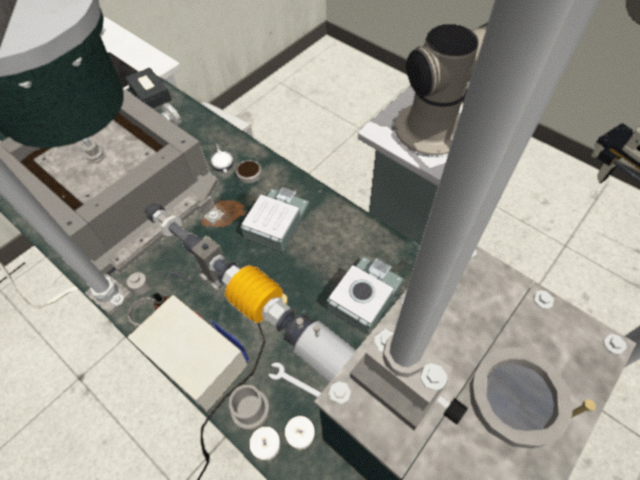

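The top view shows the windowed chamber's lid at about (263,222) with its tab at about (268,250). The ribbed chamber is at (377,230), with the weight at (316,183), a tin at (199,297) and the ring at (445,264). The scene view shows the windowed lid at (362,292). Next I'll measure the windowed lid.

```bash
cat > h.py <<'E'
import numpy as np,cv2
from cell import robot, camrig, job
def K(c): return np.array([[c["fx"],0,c["cx"]],[0,c["fy"],c["cy"]],[0,0,1.]]),np.array([c["k1"],0,0,0,0.])
def cast(c,px,z):
    k,d=K(c); u=cv2.undistortPoints(np.float64(px).reshape(-1,1,2),k,d).reshape(-1,2)
    r=np.c_[u,np.ones(len(u))]@c["pose"][:3,:3].T; o=c["pose"][:3,3]
    return o+r*((z-o[2])/r[:,2])[:,None]
def proj(c,P):
    k,d=K(c); T=np.linalg.inv(c["pose"]); return cv2.projectPoints(np.float64(P).reshape(-1,1,3),cv2.Rodrigues(T[:3,:3])[0],T[:3,3],k,d)[0].reshape(-1,2)
E
python3 - <<'E'
from h import *
for n,s in(("top",(245,210)),("top",(365,240)),("scene",(345,285))):
    c=camrig.read_camera(n); im=c["image"]; g=im.min(2); m=((g>150)).astype(np.uint8)
    x0,y0=s; 
    nl,l,st,ce=cv2.connectedComponentsWithStats(m,connectivity=4)
    k=l[y0,x0]; 
    print(n,im[y0,x0],st[k])
    if k==0: continue
    cn=max(cv2.findContours((l==k).astype(np.uint8),cv2.RETR_EXTERNAL,cv2.CHAIN_APPROX_NONE)[0],key=cv2.contourArea)
    w=cast(c,cn.reshape(-1,2),.063)
    R=cv2.minAreaRect((w[:,:2]*1000).astype(np.float32)); print(R,cv2.boxPoints(R).round(0).tolist())
c=camrig.read_camera("top")["image"][190:280,220:420,::-1]
c2=camrig.read_camera("scene")["image"][235:345,310:430,::-1]
cv2.imwrite("pics/z.png",np.vstack([cv2.resize(c,(800,360),interpolation=2),cv2.copyMakeBorder(cv2.resize(c2,(262,240),interpolation=2),0,0,0,538,0)]))
E
```

```text
top [225 223 220] [ 241  200   44   46 1359]
((578.0473022460938, 187.38003540039062), (117.67476654052734, 105.74793243408203), 6.50330114364624) [[514.0, 233.0], [526.0, 128.0], [642.0, 142.0], [631.0, 247.0]]
top [225 221 219] [ 352  204   50   48 1614]
((555.18115234375, -110.42507934570312), (117.5418472290039, 106.98258972167969), 16.828908920288086) [[483.0, -76.0], [514.0, -179.0], [627.0, -145.0], [596.0, -42.0]]
scene [239 237 236] [ 329  259   68   65 2180]
((569.1357421875, 186.7195587158203), (150.75401306152344, 109.5152587890625), 5.6520915031433105) [[489.0, 234.0], [500.0, 125.0], [650.0, 140.0], [639.0, 249.0]]
```

View pics/z.png

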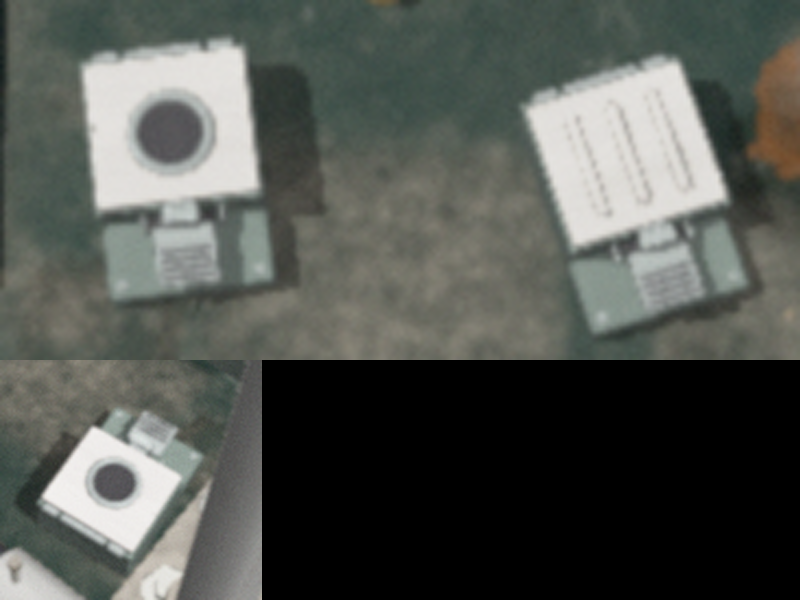

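The crop shows the windowed lid's front corners at zoomed (100,213) and (262,191), the window centre at (171,131) and the pad's ribs around (188,262). I'll cast these to positions.

```bash
python3 - <<'E'
from h import *
c=camrig.read_camera("top")
f=lambda x,y:(220+x/4-.375,190+y/4-.375)
for n,p,z in(("front corners",[(100,213),(262,191)],.062),("back corners",[(82,66),(243,46)],.063),("window",[(171,131)],.065),("pad front corners",[(163,288),(219,281)],.047),("pad mid",[(188,262)],.049),("step front corners",[(114,301),(273,279)],.026),("ribbed front corners",[(573,250),(729,205)],.062),("weight top",[((316-220)*4,(180-190)*4)],.04)):
    print(n,cast(c,[f(*q) for q in p],z).round(4)[:,:2].tolist())
s=camrig.read_camera("scene")
g=lambda x,y:(310+x*120/262,235+(y-360)*110/240)
for n,q,z in(("window",(113,482),.065),("pad",(153,432),.049)): print("scene",n,cast(s,[g(*q)],z).round(4)[0,:2])
E
```

```text
front corners [[0.5254, 0.2327], [0.5381, 0.1278]]
back corners [[0.6241, 0.2454], [0.636, 0.1397]]
window [[0.5786, 0.1867]]
pad front corners [[0.478, 0.1933], [0.482, 0.1569]]
pad mid [[0.4945, 0.1769]]
step front corners [[0.4736, 0.2276], [0.4863, 0.1229]]
ribbed front corners [[0.4955, -0.0729], [0.5234, -0.1752]]
weight top [[0.7016, 0.0455]]
scene window [0.5828 0.1872]
scene pad [0.503  0.1796]
```

The rows are not in the units I measure in: shifts go in cm and turns go in units of 0.05 rad. I convert before sending: -0.0975 rad is -1.95.

Request:
creep_tool([
  [0, 0, 0, 0, 0, -1.95],
  [0, 0, 0, 0, 0, -1.95],
  [0, 0, 0, 0, 0, -1.95],
  [0, 0, 0, 0, 0, -1.95],
  [0, 0, 0, 0, 0, 0],
], jaw=0, force=5)

```text
time: 0.87
tool_pos: [0.1404, 0.5059, 0.4047]
tool_rot: [3.142, 0.0, -3.019]
contact_force: [-0.6, 0.1, 0.2]
opening: 0.063
grip_force: 0.0
```

Request:
creep_tool([
  [-2.36, -2.84, 0, 0, 0, 0],
  [-2.36, -2.84, 0, 0, 0, 0],
  [-2.36, -2.84, 0, 0, 0, 0],
  [-2.36, -2.84, 0, 0, 0, 0],
  [-2.36, -2.84, 0, 0, 0, 0],
  [-2.36, -2.84, 0, 0, 0, 0],
  [0, 0, 0, 0, 0, 0],
])

```text
time: 1.45
tool_pos: [0.3049, 0.3502, 0.4049]
tool_rot: [-3.14, 0.002, -3.031]
contact_force: [0.7, 0.5, 0.3]
opening: 0.0164
grip_force: 0.0
```

Request:
creep_tool([
  [-2.32, -2.78, 0, 0, 0, 0],
  [-2.32, -2.78, 0, 0, 0, 0],
  [-2.32, -2.78, 0, 0, 0, 0],
  [-2.32, -2.78, 0, 0, 0, 0],
  [-2.32, -2.78, 0, 0, 0, 0],
  [-2.32, -2.78, 0, 0, 0, 0],
  [-2.32, -2.78, 0, 0, 0, 0],
  [0, 0, 0, 0, 0, 0],
])

```text
time: 2.12
tool_pos: [0.4892, 0.1761, 0.4045]
tool_rot: [-3.14, 0.002, -3.03]
contact_force: [-0.9, -1.8, -0.7]
opening: 0.0008
grip_force: 0.0
```

Request:
creep_tool([
  [0, 0, 3.5, 0, 0, 0],
  [0, 0, 3.5, 0, 0, 0],
  [0, 0, 3.5, 0, 0, 0],
  [0, 0, 2, 0, 0, 0],
  [0, 0, 1, 0, 0, 0],
  [0, 0, 0, 0, 0, 0],
  [0, 0, 0, 0, 0, 0],
])

```text
time: 2.7
tool_pos: [0.4859, 0.1801, 0.2703]
tool_rot: [3.141, 0.001, -3.023]
contact_force: [1.0, 0.4, 0.5]
opening: 0.0008
grip_force: 0.0
```

```bash
python3 - <<'E'
from h import *
a=camrig.read_camera("top")["image"][170:320,200:320,::-1]
b=camrig.read_camera("scene")["image"][200:350,300:440,::-1]
cv2.imwrite("pics/p1.png",np.hstack([cv2.resize(a,(384,480),interpolation=2),cv2.resize(b,(416,480),interpolation=2)]))
E
```

```text
(no output)
```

View pics/p1.png

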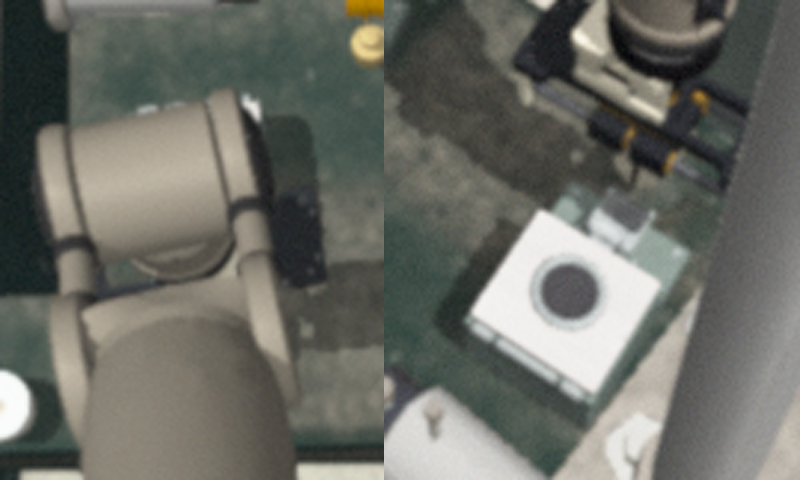

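In the scene half of the picture, the fingertip shows at zoomed (632,185), just above the pad at (620,215). I'll check it by casting.

```bash
python3 - <<'E'
from h import *
s=camrig.read_camera("scene"); o=robot.observe()
print(o["tool_pos"]); p=o["tool_pos"].copy(); p[2]-=.178
q=proj(s,[p,(.4887,.1758,.049)]); print(q,[(384+(a-300)/140*416,(b-200)/.3125) for a,b in q])
E
```

```text
[0.48618049 0.17995214 0.27145534]
[[386.42693815 253.3247913 ]
 [382.44754721 262.89032052]] [(np.float64(640.8114733602574), np.float64(170.63933214789503)), (np.float64(628.9869974106045), np.float64(201.24902565876238))]
```

Request:
creep_tool([
  [-0.36, -0.34, 0, 0, 0, 0],
  [0, 0, 1.5, 0, 0, 0],
  [0, 0, 1.5, 0, 0, 0],
  [0, 0, 0.8, 0, 0, 0],
  [0, 0, 0, 0, 0, 0],
  [0, 0, 0, 0, 0, 0],
])

```text
time: 3.35
tool_pos: [0.4899, 0.1766, 0.232]
tool_rot: [3.142, 0.0, -3.023]
contact_force: [0.0, -0.7, 0.4]
opening: 0.0001
grip_force: 0.0
```

Request:
creep_tool([
  [0, 0, 0.3, 0, 0, 0],
  [0, 0, 0.3, 0, 0, 0],
  [0, 0, 0.3, 0, 0, 0],
  [0, 0, 0, 0, 0, 0],
  [0, 0, 0, 0, 0, 0],
])

```text
time: 3.77
tool_pos: [0.4895, 0.1767, 0.2228]
tool_rot: [3.142, -0.0, -3.022]
contact_force: [-3.2, -0.5, 3.2]
opening: 0.0004
grip_force: 1.8
```

Converted, 0.002 m is 0.2.

Request:
creep_tool([
  [0, 0, 0.2, 0, 0, 0],
  [0, 0, 0.2, 0, 0, 0],
  [0, 0, 0, 0, 0, 0],
  [0, 0, 0, 0, 0, 0],
  [0, 0, 0, 0, 0, 0],
])

```text
time: 4.18
tool_pos: [0.4892, 0.1767, 0.2185]
tool_rot: [3.142, -0.002, -3.022]
contact_force: [-5.0, 0.0, 4.1]
opening: 0.0002
grip_force: 2.9
```

```bash
python3 - <<'E'
from h import *
b=camrig.read_camera("scene")["image"][200:350,300:440,::-1]
cv2.imwrite("pics/p2.png",cv2.resize(b,(416,480),interpolation=2))
E
```

```text
(no output)
```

View pics/p2.png

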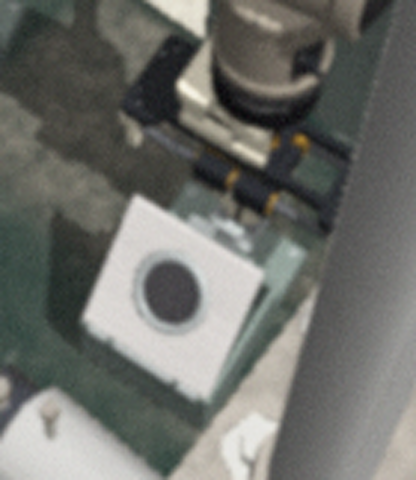

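The lid has sprung up in the picture: its free edge now overhangs towards the tool at about (200,230). I'll release the tab and check the clearance to the cylinder behind.

Converted, -0.02 m is -2, -0.01 m is -1.

Request:
creep_tool([
  [0, 0, -0.5, 0, 0, 0],
  [0, 0, -2, 0, 0, 0],
  [0, 0, -2, 0, 0, 0],
  [0, -0.5, -2, 0, 0, 0],
  [0, -1, 0, 0, 0, 0],
  [0, 0, 0, 0, 0, 0],
  [0, 0, 0, 0, 0, 0],
])

```text
time: 4.82
tool_pos: [0.4916, 0.1613, 0.2834]
tool_rot: [3.141, 0.0, -3.024]
contact_force: [-0.3, 0.0, -1.0]
opening: 0.0004
grip_force: 0.0
```

```bash
python3 - <<'E'
from h import *
c=camrig.read_camera("top");s=camrig.read_camera("scene")
for z in(0.05,.1,.17,.2): print(z,cast(c,[(240,178),(220,200),(203,200)],z)[:,:2].round(3).tolist())
b=s["image"][200:350,300:440,::-1]
cv2.imwrite("pics/p3.png",cv2.resize(b,(416,480),interpolation=2))
E
```

```text
0.05 [[0.706, 0.249], [0.646, 0.301], [0.646, 0.346]]
0.1 [[0.689, 0.241], [0.631, 0.292], [0.631, 0.335]]
0.17 [[0.665, 0.231], [0.61, 0.279], [0.611, 0.32]]
0.2 [[0.655, 0.227], [0.601, 0.273], [0.602, 0.313]]
```

View pics/p3.png

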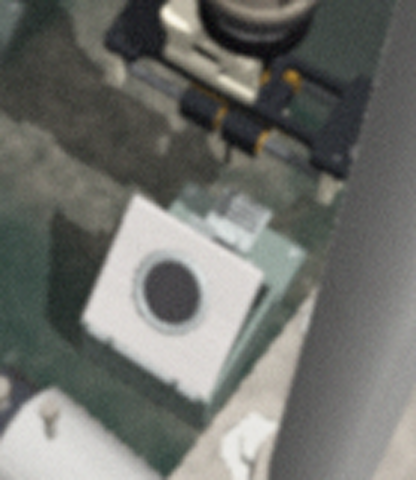

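The tab at (240,215) is back up, the lid stands at its sprung angle, and the fingers are in front of it. The space behind is clear, so I'll push.

Converted, -0.015 m is -1.5, -0.01 m is -1.

Request:
creep_tool([
  [-1.5, -0.2, 0, 0, 0, 0],
  [-1.5, -0.2, 0, 0, 0, 0],
  [-1.5, -0.2, 0, 0, 0, 0],
  [-1, -0.2, 0, 0, 0, 0],
  [0, 0, 0, 0, 0, 0],
])

```text
time: 5.33
tool_pos: [0.5484, 0.1604, 0.2826]
tool_rot: [3.142, 0.0, -3.023]
contact_force: [-1.0, -0.7, 0.6]
opening: 0.0007
grip_force: 0.0
```

Request:
creep_tool([
  [-1, 0, 0, 0, 0, 0],
  [-1, 0, 0, 0, 0, 0],
  [-1, 0, 0, 0, 0, 0],
  [-1, 0, 0, 0, 0, 0],
  [0, 0, 0, 0, 0, 0],
  [0, 0, 0, 0, 0, 0],
])

```text
time: 5.83
tool_pos: [0.5861, 0.1653, 0.2828]
tool_rot: [3.142, -0.002, -3.022]
contact_force: [-0.5, -0.1, -0.2]
opening: 0.0005
grip_force: 0.1
```

```bash
python3 - <<'E'
from h import *
b=camrig.read_camera("scene")["image"][200:350,300:440,::-1]
cv2.imwrite("pics/p4.png",cv2.resize(b,(416,480),interpolation=2))
E
```

```text
(no output)
```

View pics/p4.png

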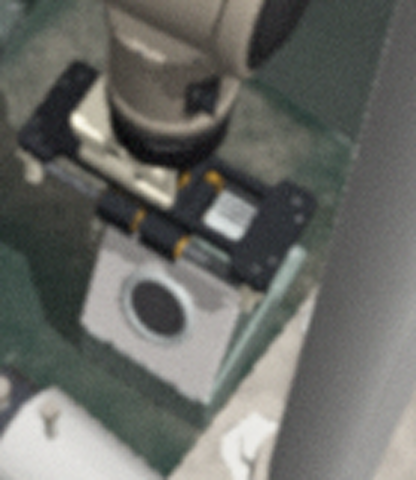

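The lid is rising under the fingers, with its edge hidden below the gripper at about (170,250), and the force stays low. I'll carry on past upright.

Request:
creep_tool([
  [-1, 0, 0, 0, 0, 0],
  [-1, 0, 0, 0, 0, 0],
  [-1, 0, 0, 0, 0, 0],
  [-1, 0, 0, 0, 0, 0],
  [0, 0, 0, 0, 0, 0],
])

```text
time: 6.3
tool_pos: [0.6268, 0.17, 0.2835]
tool_rot: [3.141, 0.001, -3.022]
contact_force: [0.1, -0.3, -0.5]
opening: 0.0003
grip_force: 0.0
```

Request:
creep_tool([
  [-0.6, 0, 0, 0, 0, 0],
  [-0.6, 0, 0, 0, 0, 0],
  [0, 0, 0, 0, 0, 0],
  [0, 0, 0, 0, 0, 0],
  [0, 0, 0, 0, 0, 0],
])

```text
time: 6.72
tool_pos: [0.6381, 0.1713, 0.2836]
tool_rot: [3.142, -0.0, -3.022]
contact_force: [-0.5, 0.7, 0.2]
opening: 0.0002
grip_force: 0.0
```

```bash
python3 - <<'E'
from h import *
b=camrig.read_camera("scene")["image"][200:350,300:440,::-1]
cv2.imwrite("pics/p5.png",cv2.resize(b,(416,480),interpolation=2))
E
```

```text
(no output)
```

View pics/p5.png

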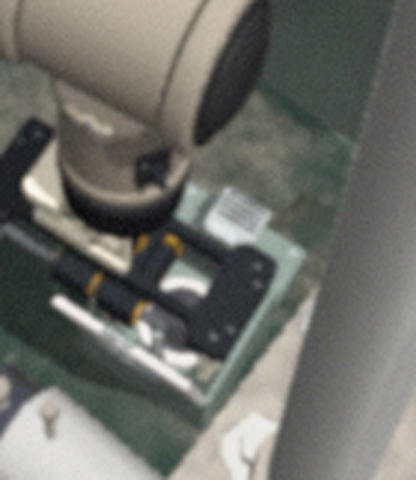

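The lid now shows edge-on, from (60,300) to (205,395), so it is past upright. I'll back off and check that it stays.

Request:
creep_tool([
  [2, 0, 0, 0, 0, 0],
  [3, 0, 0, 0, 0, 0],
  [3, 0, 0, 0, 0, 0],
  [3, 0, 0, 0, 0, 0],
  [3, 0, -2, 0, 0, 0],
  [2, 0, -3, 0, 0, 0],
  [0, 0, -3, 0, 0, 0],
  [0, 0, 0, 0, 0, 0],
])

```text
time: 7.43
tool_pos: [0.4793, 0.1525, 0.3696]
tool_rot: [3.141, 0.01, -3.022]
contact_force: [1.8, -0.5, -0.7]
opening: 0.0005
grip_force: 0.0
```

```bash
python3 - <<'E'
from h import *
a=camrig.read_camera("top")["image"][170:320,200:320,::-1]
b=camrig.read_camera("scene")["image"][200:350,300:440,::-1]
cv2.imwrite("pics/p6.png",np.hstack([cv2.resize(a,(384,480),interpolation=2),cv2.resize(b,(416,480),interpolation=2)]))
E
```

```text
(no output)
```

View pics/p6.png

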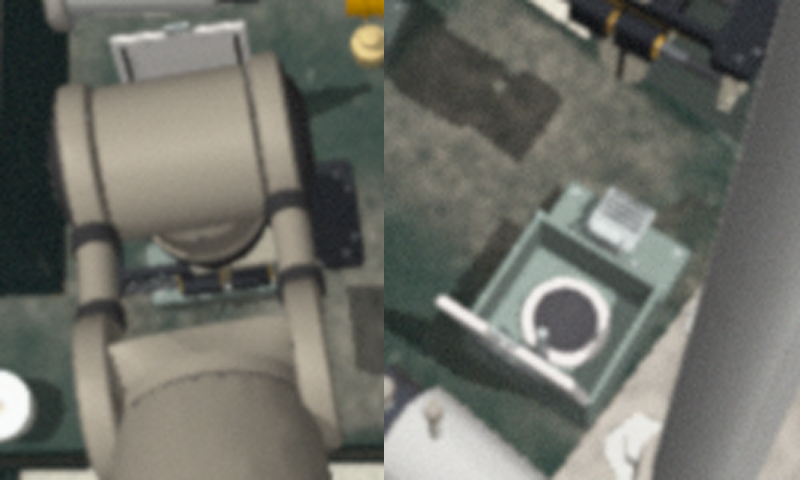

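The lid stands open with the chamber interior visible, and its free edge shows at zoomed (178,30) in the top view. I'll check the angle numerically, then hand in.

Converted, -0.02 m is -2.

Request:
creep_tool([
  [0, 0, -2, 0, 0, 0],
  [0, 0, 0, 0, 0, 0],
  [0, 0, 0, 0, 0, 0],
  [0, 0, 0, 0, 0, 0],
])

```text
time: 7.87
tool_pos: [0.4794, 0.1522, 0.3823]
tool_rot: [-3.142, -0.002, -3.022]
contact_force: [-0.2, -0.6, 1.0]
opening: 0.0003
grip_force: 0.0
```

```bash
python3 - <<'E'
from h import *
c=camrig.read_camera("top")
for a in(1.6,1.75,1.9):
    x=.047-.1*np.cos(a); print(a,proj(c,[(.584+x*.993,.187+x*.118,.056+.1*np.sin(a))]))
print("seen",200+178/3.2,170+30/3.2)
E
```

```text
1.6 [[256.23362762 191.78828825]]
1.75 [[255.62357475 186.2401824 ]]
1.9 [[255.13677415 181.16851117]]
seen 255.625 179.375
```

The seen edge position matches 1.9 rad.

```bash
python3 -c "
from cell import robot, camrig, job
print(job.hand_in())"
```

```text
the job is handed in; nothing more can be done
None
```

The job is handed in: the windowed chamber's lid was released and pushed to about 1.9 rad, where it stays open by itself with its tab back up and the arm clear; I never went near the ribbed chamber but did not re-check it or the bystanders at the end, and the hand-in gave no verdict.

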